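# Change over the vial carriers of an autosampler

### The job

The red-capped vials in the autosampler are done and the blue-capped ones are next: hook a fingertip behind the front lip of the red-capped vials' carrier and draw it out along its track as far as it goes, and push the blue-capped vials' carrier in until it is fully home. Do not pinch a lip, do not ram a carrier hard into its stop, and do not touch or lift any vial. Leave the green-capped and the empty carrier fully home and everything else on the bench as it is.

Things in the scene. Friction and masses are not known exactly. Their poses are not given: they have to be found in the camera images.
- sampler: Fixed open-bed autosampler, white base 420 x 300 mm, aluminium deck 40 mm above the table. Four tracks lie along its x axis at y = -90, -30, 30, 90 mm. Origin at table level between the middle tracks, below the line of lips at home; x points to its rear: carriers draw out to -x, home is +x. Deck: x -150 to 265 mm. At the rear a low rail and, left, a needle arm (x 123 to 265, y 90 to 145 mm, up to 240 mm high)
- red_carrier (a joint): How far the red-capped vials' carrier is drawn out, m: 0 = home stop, 0.120 = outer stop. Starts home; slides stiffly (about 2 N) and stays where left. Carrier: grey channel 38 x 197 mm, upright lip at its front end, behind it a finger well 55 mm long and open above (floor 45 mm above the table, kerbs 5 mm), then four vial pockets with walls up to 79 mm above the table
- blue_carrier (a joint): How far the alike carrier of the blue-capped vials is pushed in, m (counted the other way from the red one): 0 = at its outer stop, where it starts, waiting to be loaded; 0.120 = fully home against its home stop. About 2 N to slide, stays where left
- green_carrier (a joint): How far the alike carrier of the green-capped vials is drawn out, m (0 = home); it starts home
- empty_carrier (a joint): How far the alike carrier without vials (white tab) is drawn out, m (0 = home); it starts home
- red_lip_top (a point): Middle of the top edge of the red carrier's lip, 82 mm above the table; axes as the sampler's. The lip is an upright plate 36 mm wide, 5 mm thick; its flat rear face is 2.5 mm behind this point, free from the well's floor (45 mm above the table) to the top. The tab on its front stands 5.5 mm in front of this point
- blue_lip_top (a point): the same point on the blue carrier's lip
- red_lip: the grey upright lip of the red carrier; origin on the deck (40 mm above the table) under the lip's middle, x to the rear
- blue_lip: the same for the blue carrier
- red_tab: the red marker tab, 34 mm wide, 30 mm high and 3 mm thick, on the front face of the red carrier's lip (44 to 74 mm above the table); origin as the lip's
- blue_tab: the blue marker tab on the front face of the blue carrier's lip; the same
- bottle: loose glass bottle with blue cap, 66 mm across, 140 mm tall; origin under its centre
- tip_box: loose open box of yellow pipette tips, 122 x 84 x 58 mm; origin under its centre
- waste_tub: loose orange waste tub, 144 mm across, 138 mm tall; origin under its centre
- beaker: loose glass beaker, 70 mm across, 90 mm tall; origin under its centre
- microtube_rack: loose orange rack of microtubes, 60 x 100 x 41 mm; origin under its centre
- red_vial1: loose glass vial with red screw cap, 28 mm across and 61 mm tall, standing in pocket 1 of the red carrier (pocket 1, the nearest to the lip, is centred 76.5 mm behind it, the next 34 mm farther); origin under its centre, cap top 106 mm above the table
- red_vial2: loose glass vial with red screw cap, 28 mm across and 61 mm tall, standing in pocket 2 of the red carrier (pocket 1, the nearest to the lip, is centred 76.5 mm behind it, the next 34 mm farther); origin under its centre, cap top 106 mm above the table
- red_vial3: loose glass vial with red screw cap, 28 mm across and 61 mm tall, standing in pocket 3 of the red carrier (pocket 1, the nearest to the lip, is centred 76.5 mm behind it, the next 34 mm farther); origin under its centre, cap top 106 mm above the table
- blue_vial1: loose glass vial with blue screw cap, 28 mm across and 61 mm tall, standing in pocket 1 of the blue carrier (pocket 1, the nearest to the lip, is centred 76.5 mm behind it, the next 34 mm farther); origin under its centre, cap top 106 mm above the table
- blue_vial2: loose glass vial with blue screw cap, 28 mm across and 61 mm tall, standing in pocket 2 of the blue carrier (pocket 1, the nearest to the lip, is centred 76.5 mm behind it, the next 34 mm farther); origin under its centre, cap top 106 mm above the table
- blue_vial3: loose glass vial with blue screw cap, 28 mm across and 61 mm tall, standing in pocket 3 of the blue carrier (pocket 1, the nearest to the lip, is centred 76.5 mm behind it, the next 34 mm farther); origin under its centre, cap top 106 mm above the table
- green_vial1: loose glass vial with green screw cap, 28 mm across and 61 mm tall, standing in pocket 1 of the green carrier (pocket 1, the nearest to the lip, is centred 76.5 mm behind it, the next 34 mm farther); origin under its centre, cap top 106 mm above the table
- green_vial2: loose glass vial with green screw cap, 28 mm across and 61 mm tall, standing in pocket 2 of the green carrier (pocket 1, the nearest to the lip, is centred 76.5 mm behind it, the next 34 mm farther); origin under its centre, cap top 106 mm above the table

How it is judged:
On the way:
1. the red carrier is drawn by a fingertip behind its lip (contact force between the fingers and red_lip above 0.3 N and value of joint red_carrier above 0.02 m), for 0.1 s.
At the end, for the whole second after the job is handed in: Red carrier out to within 7 mm of its outer stop (above 0.113 m); blue home to within 6 mm (above 0.114 m), green and empty too (below 0.006 m); red and blue at rest; every vial upright (within 0.15 rad) on its pocket floor; loose things on the bench within 15 mm of where they were (value of joint red_carrier above 0.113 m and value of joint blue_carrier above 0.114 m and value of joint each of green_carrier, empty_carrier below 0.006 m and velocity of joint red_carrier between -0.01 and 0.01 m/s and velocity of joint blue_carrier between -0.01 and 0.01 m/s and height (world z) of each of red_vial1, red_vial2, red_vial3, blue_vial1, blue_vial2, blue_vial3, green_vial1, green_vial2 below 0.055 m and angle between each of red_vial1, red_vial2, red_vial3, blue_vial1, blue_vial2, blue_vial3, green_vial1, green_vial2's own z axis and vertical below 0.15 rad and distance of each of bottle, tip_box, waste_tub, beaker, microtube_rack from where it was at the start of the episode below 0.015 m); the robot touches nothing.
It fails at once if a lip is pinched: pressed from behind and on its tab in front at once (over 2 N each) ((contact force between the fingers and red_lip above 2 N and contact force between the fingers and red_tab above 2 N) or (contact force between the fingers and blue_lip above 2 N and contact force between the fingers and blue_tab above 2 N)).
It fails at once if a carrier is rammed into its stop: over 45 N on a lip or tab (contact force between the fingers and red_lip above 45 N or contact force between the fingers and red_tab above 45 N or contact force between the fingers and blue_lip above 45 N or contact force between the fingers and blue_tab above 45 N).
It fails at once if the robot touches a vial (over 1 N), or a vial is lifted more than 10 mm or tipped over 0.4 rad ((contact force between any of the fingers, the arm and red_vial1 above 1 N or contact force between any of the fingers, the arm and red_vial2 above 1 N or contact force between any of the fingers, the arm and red_vial3 above 1 N or contact force between any of the fingers, the arm and blue_vial1 above 1 N or contact force between any of the fingers, the arm and blue_vial2 above 1 N or contact force between any of the fingers, the arm and blue_vial3 above 1 N or contact force between any of the fingers, the arm and green_vial1 above 1 N or contact force between any of the fingers, the arm and green_vial2 above 1 N) or (height (world z) of any of red_vial1, red_vial2, red_vial3, blue_vial1, blue_vial2, blue_vial3, green_vial1, green_vial2 above 0.055 m or angle between any of red_vial1, red_vial2, red_vial3, blue_vial1, blue_vial2, blue_vial3, green_vial1, green_vial2's own z axis and vertical above 0.4 rad)).
It fails at once if the green or the empty carrier is moved more than 10 mm out (value of joint any of green_carrier, empty_carrier above 0.01 m).
It fails at once if a loose thing on the bench is moved more than 15 mm (distance of any of bottle, tip_box, waste_tub, beaker, microtube_rack from where it was at the start of the episode above 0.015 m).
It also fails if it takes over 56 s, if anything falls off the work surface, if the arm or the gripper's body presses on something with over 40 N, if the wrist force passes 120 N, or if a joint passes its speed limit or range.

### The arm

A 6-joint arm with a two-finger parallel gripper is mounted at the origin on the work surface. World frame = base frame: x ahead of the robot, y to its left, z up, the work surface at z = 0. Lengths are in m, angles in rad, forces in N, time in s.
With the tool pointing down it reaches from about 0.35 to 0.775 m from the base axis. Payload 7.3 kg.
Tool frame: the origin (TCP) lies on the centre line of the jaws, within the pads' length; the fingertips stand robot.nose_length ahead of it and the grasp point (between the pads) is the TCP (robot.nose_length is the distance from the TCP to the fingertips, in m); z points along the fingers, y is the direction in which the jaws open and shut (so a half turn about z gives the same grasp; the last joint's range is limited). The gripper opens to 92 mm and grips with 3 to 60 N. Pads are 19 mm wide; open, the fingers measure 130 mm over their backs; the gripper's body (75 mm by 190 mm) begins 47 mm behind the grasp point.
Start: joints at [-1.486, 0.342, 1.524, -0, 1.275, -0.146], TCP at [0.12, -0.511, 0.21] pointing down, gripper open.
Joint ranges: [-2.53, 2.53], [-0.77, 2.02], [0.04, 2.7], [-1, 4.14], [0.28, 2.66], [-3.11, 3.11]. Speed limits (rad/s): [2.57, 2.57, 3.14, 3.14, 3.14, 3.14].

### API

Orientations are given as [roll, pitch, yaw] about the fixed x, y, z axes, in that order (R = Rz(yaw) Ry(pitch) Rx(roll)).
In Python, from cell import robot, read_camera gives the robot as it stands.
- The arm moves only by the shell command python3 -m crank 'ROWS' [FORCE]. ROWS is JSON, a list of rows, each a list of 7 numbers: the shift along the tool's x, y, z in cm, then the turn, a rotation vector about the tool's x, y, z in degrees, then the opening, from 0 (shut) to 1 (fully open). In form: [[tx, ty, tz, wx, wy, wz, jaw], ...]. A call has 1 to 5 rows; each row is the pose to reach, as a shift and turn from the pose commanded when the call began, along the tool's axes at that moment; what a row does not reach only later rows make up. A row lasts 1/8 s, in which the tool goes at most 62.5 mm and 10.7 degrees, less where a joint would pass 70% of its speed; a pose out of reach is approached as far as the arm can. A call with a gripper value outside its range is refused whole. The fingers move at their own pace and stop on an object; FORCE is the grip in N (left out, the last holds). Time passes only in rows, so rows that repeat a pose let the fingers close. It gives the time, the measured TCP pose, the force and the opening at its end, in the units of the state.
- robot.observe(): the state, without advancing time (a new reading comes with each control period).
- read_camera(name): name is "scene" or "top" or "wrist"; returns a dict with "frame" (480x640x3 uint8, red, green, blue), "intrinsics" (3x3 intrinsics, pixels), "R" (3x3) and "t" (3): a world point X has camera coordinates R X + t. Camera axes: x right, y down, z forward; pixel columns grow to the right and rows downward; lengths in m; the calibration is good to about 2 mm. The wrist camera is an equidistant fisheye: a pixel r from the principal point sees the ray r / f radians off the axis. A picture is of the moment at which its call begins. There is no depth.
- robot.hand_in(): hands the job in, once; it reports no verdict.
The state is a dict: "time": time; "qpos": joint angles; "qvel": joint speeds; "joint_efforts": joint torques, N m; "tool_pos": TCP position; "tool_rot": TCP orientation; "contact_force": force on the tool from outside, world axes, zero at the start; "torque": the same for the moment, N m; "opening": finger opening in m.
Only numpy, scipy, OpenCV 4.12 (cv2) and the standard library are available. Lean on these libraries where they do the work, as an engineer would, in place of code of your own. Each camera call takes 0.05 s, during which the arm holds its last target.

## Working session

There is one attempt and no reset: what is moved stays moved. The work goes in short steps, Python scripts to look and compute and a shell command to move; the robot and the scene stay as the last step left them, time stands still between calls to the robot, and variables do not carry over. Pictures are saved under pics/ and viewed, and the job is handed in when it is done.

```bash
ls; mkdir -p pics; python3 - <<'E'
from cell import robot, read_camera
import cv2
for n in ["scene","top","wrist"]:
    c=read_camera(n); cv2.imwrite(f"pics/{n}0.png",c["frame"][:,:,::-1]); print(n,c["intrinsics"].tolist(),c["R"].round(4).tolist(),c["t"].round(4).tolist())
print(robot.observe(), robot.nose_length)
E
```

```text
pics
scene [[563.2062700330907, 0.0, 316.3616321097006], [0.0, 563.2062700330907, 238.44156636955907], [0.0, 0.0, 1.0]] [[0.6426, 0.7662, -0.0079], [0.431, -0.3699, -0.8231], [-0.6335, 0.5255, -0.5679]] [-0.3599, -0.1544, 1.7651]
top [[479.5514128009177, 0.0, 319.9833623705555], [0.0, 479.5514128009177, 239.71319006860728], [0.0, 0.0, 1.0]] [[0.0148, -0.9999, -0.004], [-0.9994, -0.0147, -0.0324], [0.0323, 0.0045, -0.9995]] [0.0343, 0.5297, 1.4482]
wrist [[371.64829954431775, 0.0, 322.75931853737507], [0.0, 371.64829954431775, 237.88914033663798], [0.0, 0.0, 1.0]] [[0.2287, -0.9735, -0.0014], [-0.9323, -0.2194, 0.2877], [-0.2804, -0.0644, -0.9577]] [-0.5245, -0.0358, 0.3915]
{'time': 0.15, 'qpos': array([-1.48597776e+00,  3.42577250e-01,  1.52479081e+00, -2.51506105e-05,
        1.27542900e+00, -1.45993719e-01]), 'qvel': array([ 0.00044609, -0.0003732 , -0.00386645, -0.00150218, -0.00042949,
       -0.00019445]), 'joint_efforts': array([ 9.06405694e-04, -4.31470370e+01, -2.44352299e+01,  7.17176171e-02,
        5.37440856e-02, -8.39592212e-05]), 'tool_pos': array([ 0.12009183, -0.51073832,  0.20939944]), 'tool_rot': array([-3.14039756e+00, -1.51414689e-04,  2.30819527e-01]), 'contact_force': array([ 0.18042752, -0.23600995,  0.4897171 ]), 'torque': array([ 0.06408894,  0.01993876, -0.01243219]), 'opening': 0.09177700429376154} 0.019
```

View pics/top0.png

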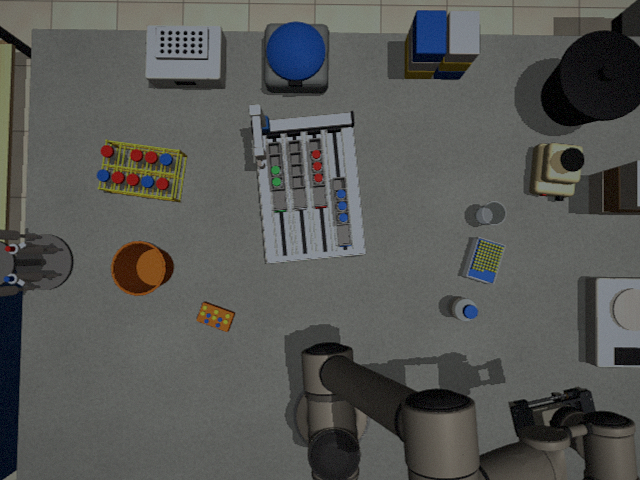

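View pics/scene0.png

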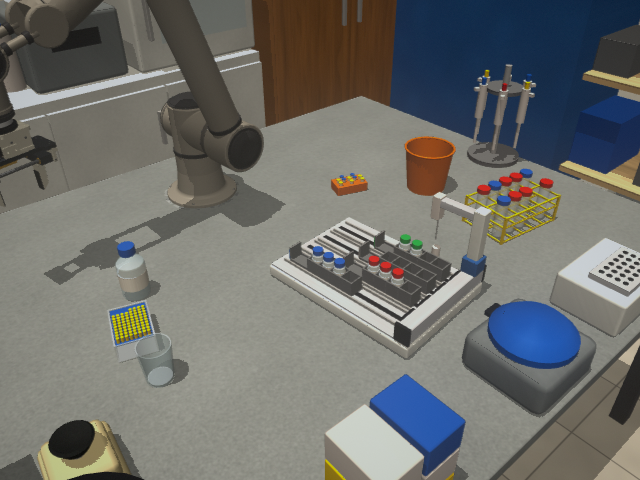

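View pics/wrist0.png

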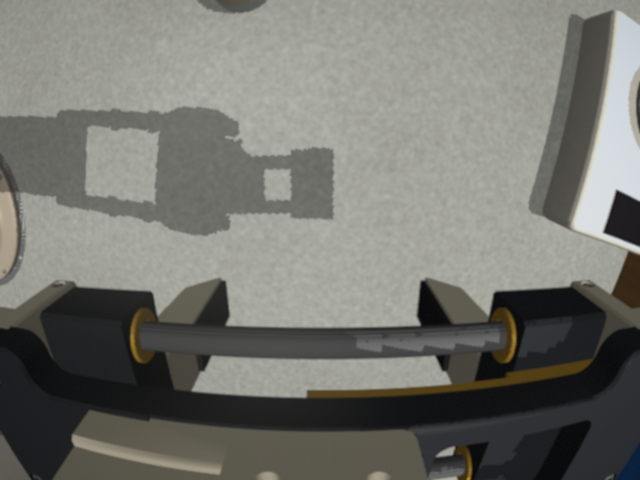

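```bash
cat > h.py <<'E'
import numpy as np, cv2
from cell import robot, read_camera
def ray(c,u,v):
    K=c["intrinsics"];R=np.array(c["R"]);t=np.array(c["t"])
    d=R.T@np.linalg.solve(K,[u,v,1.]); return -R.T@t, d/np.linalg.norm(d)
def onz(c,u,v,z):
    o,d=ray(c,u,v); return o+d*(z-o[2])/d[2]
def proj(c,X):
    p=np.array(c["R"])@np.array(X)+np.array(c["t"]); q=np.array(c["intrinsics"])@p; return q[:2]/q[2]
def tri(c1,p1,c2,p2):
    o1,d1=ray(c1,*p1);o2,d2=ray(c2,*p2)
    A=np.stack([d1,-d2],1);s=np.linalg.lstsq(A,o2-o1,rcond=None)[0]
    a=o1+s[0]*d1;b=o2+s[1]*d2;return (a+b)/2,np.linalg.norm(a-b)
def blobs(img,col,box,amin=10):
    h=cv2.cvtColor(img,cv2.COLOR_RGB2HSV);H,S,V=[h[...,i].astype(int) for i in range(3)]
    m={'red':((H<8)|(H>172)),'blue':((H>100)&(H<130)),'green':((H>45)&(H<85))}[col]&(S>130)&(V>50)
    m=m.astype(np.uint8);k=np.zeros_like(m);x0,y0,x1,y1=box;k[y0:y1,x0:x1]=m[y0:y1,x0:x1]
    n,l,s,ce=cv2.connectedComponentsWithStats(k)
    return [(ce[i].round(1).tolist(),s[i].tolist()) for i in range(1,n) if s[i,4]>=amin]
E
python3 - <<'E'
from h import *
T=read_camera("top");S=read_camera("scene")
for n,c,box in(("top",T,(240,100,370,270)),("scene",S,(270,180,490,350))):
    for col in("red","blue","green"):
        for b in blobs(c["frame"],col,box): print(n,col,b, onz(c,*b[0],0.1)[:2].round(4))
cv2.imwrite("pics/tc.png",cv2.resize(T["frame"][90:270,235:375,::-1],None,fx=3.3,fy=3.3,interpolation=cv2.INTER_CUBIC))
cv2.imwrite("pics/sc.png",cv2.resize(S["frame"][190:355,265:495,::-1],None,fx=3.4,fy=3.4,interpolation=cv2.INTER_CUBIC))
E
```

```text
top red ([315.7, 153.7], [312, 150, 9, 9, 60]) [0.7725 0.0576]
top red ([316.8, 165.4], [313, 162, 9, 8, 59]) [0.7388 0.054 ]
top red ([317.8, 177.3], [314, 174, 9, 8, 59]) [0.7046 0.0506]
top red ([320.7, 206.8], [315, 206, 12, 3, 18]) [0.6202 0.0411]
top blue ([266.1, 123.4], [262, 116, 7, 14, 46]) [0.858  0.2014]
top blue ([340.8, 193.4], [337, 190, 9, 8, 59]) [ 0.6594 -0.0157]
top blue ([342.0, 205.3], [338, 202, 9, 8, 57]) [ 0.6253 -0.0196]
top blue ([343.2, 217.0], [339, 213, 9, 9, 60]) [ 0.5919 -0.0235]
top blue ([345.0, 245.6], [340, 245, 11, 2, 11]) [ 0.5105 -0.0297]
top green ([274.7, 169.5], [271, 166, 8, 8, 53]) [0.7253 0.1743]
top green ([275.9, 181.4], [272, 178, 9, 8, 54]) [0.6912 0.1703]
top green ([282.2, 210.5], [279, 210, 7, 2, 11]) [0.608  0.1508]
scene red ([483.3, 189.3], [477, 185, 13, 10, 109]) [0.6711 0.5075]
scene red ([373.5, 260.2], [369, 256, 11, 10, 90]) [0.7064 0.0487]
scene red ([385.3, 266.2], [380, 262, 12, 10, 92]) [0.7397 0.0529]
scene red ([397.5, 272.6], [393, 268, 11, 11, 96]) [0.7736 0.0567]
scene blue ([317.3, 249.5], [313, 246, 10, 9, 55]) [ 0.5908 -0.0218]
scene blue ([327.9, 255.3], [323, 252, 10, 9, 58]) [ 0.6244 -0.018 ]
scene blue ([473.9, 259.7], [463, 255, 23, 10, 68]) [0.8539 0.2237]
scene blue ([339.1, 261.6], [334, 258, 11, 9, 68]) [ 0.6593 -0.0145]
scene blue ([488.7, 325.0], [488, 318, 2, 15, 22]) [1.0052 0.0705]
scene green ([405.2, 237.6], [401, 234, 9, 9, 51]) [0.6914 0.171 ]
scene green ([416.7, 243.2], [412, 240, 10, 8, 57]) [0.7252 0.1743]
```

View pics/tc.png

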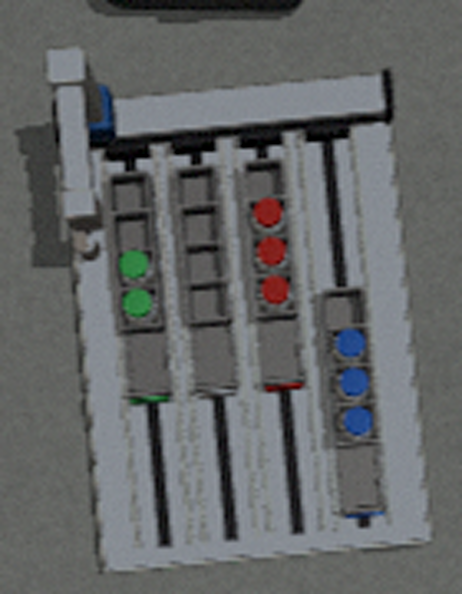

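View pics/sc.png

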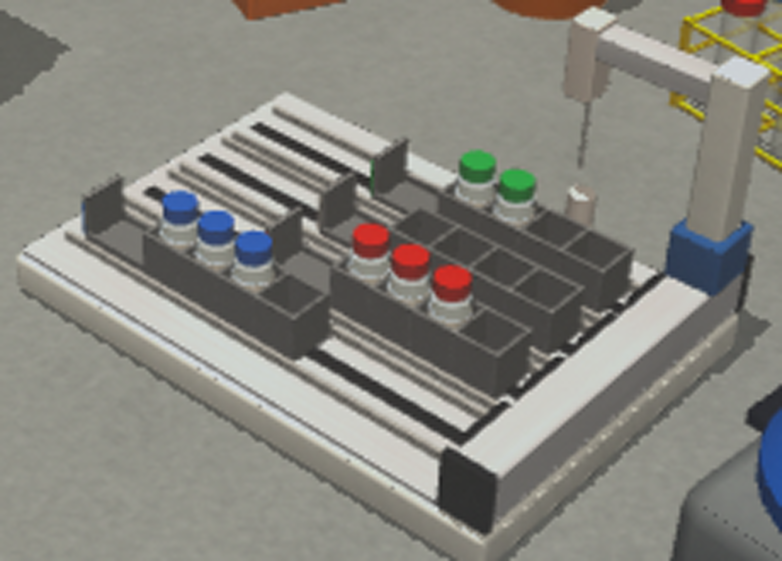

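The top view shows, from left to right, the green, empty, red (caps about 316,165) and blue (caps about 342,205) tracks, and the red lip's tab at about (321,207). I'll triangulate the caps and fit the sampler's frame to them.

```bash
python3 - <<'E'
from h import *
T=read_camera("top");S=read_camera("scene")
tp=[(317.8,177.3),(316.8,165.4),(315.7,153.7),(343.2,217),(342,205.3),(340.8,193.4),(275.9,181.4),(274.7,169.5)]
sp=[(373.5,260.2),(385.3,266.2),(397.5,272.6),(317.3,249.5),(327.9,255.3),(339.1,261.6),(405.2,237.6),(416.7,243.2)]
M=np.array([(76.5,-30),(110.5,-30),(144.5,-30),(-43.5,-90),(-9.5,-90),(24.5,-90),(76.5,90),(110.5,90)])/1e3
P=[]
for a,b in zip(tp,sp):
    X,e=tri(T,a,S,b);P.append(X);print(X.round(4),round(e,4))
def fit(M,P):
    mc,pc=M.mean(0),P.mean(0);H=(M-mc).T@(P-pc)
    th=np.arctan2(H[0,1]-H[1,0],H[0,0]+H[1,1]);R=np.array([[np.cos(th),-np.sin(th)],[np.sin(th),np.cos(th)]])
    return th,R,pc-R@mc
for name,Q in(("tri",np.array(P)[:,:2]),("top.105",np.array([onz(T,*a,.104)[:2] for a in tp])),("scn.1",np.array([onz(S,*a,.100)[:2] for a in sp]))):
    th,R,o=fit(M,Q);r=(Q-(M@R.T+o))*1e3
    print(name,np.degrees(th),o.round(4),np.abs(r).max().round(2),"redlip",(o+R@[0,-.03]).round(4),"bluelip",(o+R@[-.12,-.09]).round(4))
# check: base corners z=.04 deck-ish; tabs projection
th,R,o=fit(M,np.array(P)[:,:2])
for l in [(-.004,-.03,.066),(-.124,-.09,.066),(-.15,.15,.04),(-.15,-.15,.04)]:
    X=[*(o+R@l[:2]),l[2]];print(l,proj(T,X).round(1),proj(S,X).round(1))
E
```

```text
[0.7048 0.0505 0.0982] 0.0003
[0.7389 0.0539 0.099 ] 0.0002
[0.7727 0.0577 0.0989] 0.0
[ 0.592  -0.0232  0.1013] 0.0006
[ 0.6254 -0.0193  0.1012] 0.0006
[ 0.6596 -0.0154  0.1006] 0.0009
[0.6914 0.1705 0.1002] 0.0007
[0.7253 0.1743 0.1001] 0.0001
tri 6.417390871439674 [0.6254 0.0716] 0.86 redlip [0.6287 0.0418] bluelip [ 0.5162 -0.0312]
top.105 6.4571044182938735 [0.6246 0.0714] 0.63 redlip [0.628  0.0416] bluelip [ 0.5155 -0.0315]
scn.1 5.937203807050286 [0.6256 0.0722] 1.62 redlip [0.6287 0.0423] bluelip [ 0.5155 -0.0297]
(-0.004, -0.03, 0.066) [320.7 206.4] [346.6 257.2]
(-0.124, -0.09, 0.066) [345.1 245.2] [293.8 248.1]
(-0.15, 0.15, 0.04) [265.1 262. ] [349.4 215. ]
(-0.15, -0.15, 0.04) [365.7 252.2] [269.2 262.9]
```

```bash
cat >> h.py <<'E'
from scipy.spatial.transform import Rotation as Ro
TH=np.radians(6.42);O=np.array([.6252,.0716])
def samp(x,y,z):
    c,s=np.cos(TH),np.sin(TH);return np.array([O[0]+c*x-s*y,O[1]+s*x+c*y,z])
def tosamp(p):
    c,s=np.cos(TH),np.sin(TH);d=np.array(p[:2])-O;return np.array([c*d[0]+s*d[1],-s*d[0]+c*d[1],p[2]])
def go(target):
    s=robot.observe();R0=Ro.from_euler('xyz',s["tool_rot"])
    Rt=Ro.from_euler('xyz',[np.pi,0,TH])
    print("cm",(R0.inv().apply(np.array(target)-s["tool_pos"])*100).round(2),"deg",np.degrees((R0.inv()*Rt).as_rotvec()).round(2),"samp",tosamp(s["tool_pos"]).round(4),"F",s["contact_force"].round(2),"t",s["time"])
E
python3 -c "
from h import *
T=read_camera('top')
for u,v,z in((470,312,.14),(487,215,.09),(485,255,.058)): print(onz(T,u,v,z).round(3))
go(samp(-.155,-.09,.25))"
```

```text
[ 0.332 -0.373  0.14 ]
[ 0.604 -0.436  0.09 ]
[ 0.49  -0.442  0.058]
cm [ 46.04 -38.07  -4.01] deg [-0.01 -0.    6.8 ] samp [-0.5671 -0.5225  0.2098] F [-0.38  0.14  0.5 ] t 0.4
```

```bash
python3 -m crank '[[0,0,-4,0,0,0,0],[4.6,-3.8,-4,0,0,2,0],[9.2,-7.6,-4,0,0,4,0],[13.8,-11.4,-4,0,0,6.8,0],[18.4,-15.2,-4,0,0,6.8,0]]' 5; python3 -c "
from h import *
go(samp(-.155,-.09,.25))"
```

```text
time: 1.02
tool_pos: [0.2653, -0.3195, 0.2501]
tool_rot: [3.141, -0.0, 0.111]
contact_force: [1.2, -0.6, 0.8]
opening: 0.0462
cm [ 24.61 -25.87   0.  ] deg [ 0.04 -0.03 -0.07] samp [-0.4014 -0.3484  0.2501] F [ 1.19 -0.6   0.8 ] t 1.025
```

```bash
python3 -m crank '[[4.2,-4.4,0,0,0,0,0],[8.4,-8.8,0,0,0,0,0],[12.6,-13.2,0,0,0,0,0],[16.8,-17.6,0,0,0,0,0],[21,-22,0,0,0,0,0]]'; python3 -c "
from h import *
go(samp(-.155,-.09,.077))"
```

```text
time: 1.65
tool_pos: [0.4496, -0.0772, 0.2502]
tool_rot: [3.141, -0.001, 0.112]
contact_force: [0.5, -1.2, -0.2]
opening: 0.0012
cm [ 3.6  -3.83 17.32] deg [ 0.04 -0.05  0.01] samp [-0.1912 -0.1282  0.2502] F [ 0.48 -1.21 -0.24] t 1.65
```

```bash
python3 -m crank '[[3.6,-3.8,0,0,0,0,0],[3.6,-3.8,5,0,0,0,0],[3.6,-3.8,10,0,0,0,0],[3.6,-3.8,13,0,0,0,0],[3.6,-3.8,13,0,0,0,0]]'; python3 - <<'E'
from h import *
go(samp(-.155,-.09,.077))
for n in("top","scene","wrist"):
    c=read_camera(n)["frame"]
    if n=="scene": c=cv2.resize(c[150:355,245:495],None,fx=3,fy=3)
    if n=="top": c=cv2.resize(c[90:290,235:435],None,fx=3,fy=3)
    cv2.imwrite(f"pics/b_{n}.png",c[:,:,::-1])
E
```

```text
time: 2.28
tool_pos: [0.4786, -0.0367, 0.1182]
tool_rot: [-3.14, 0.005, 0.112]
contact_force: [0.3, -0.3, 1.2]
opening: 0.0008
cm [ 0.3  -0.12  4.12] deg [-0.09  0.26  0.01] samp [-0.1578 -0.0913  0.1182] F [ 0.35 -0.25  1.2 ] t 2.275
```

View pics/b_scene.png

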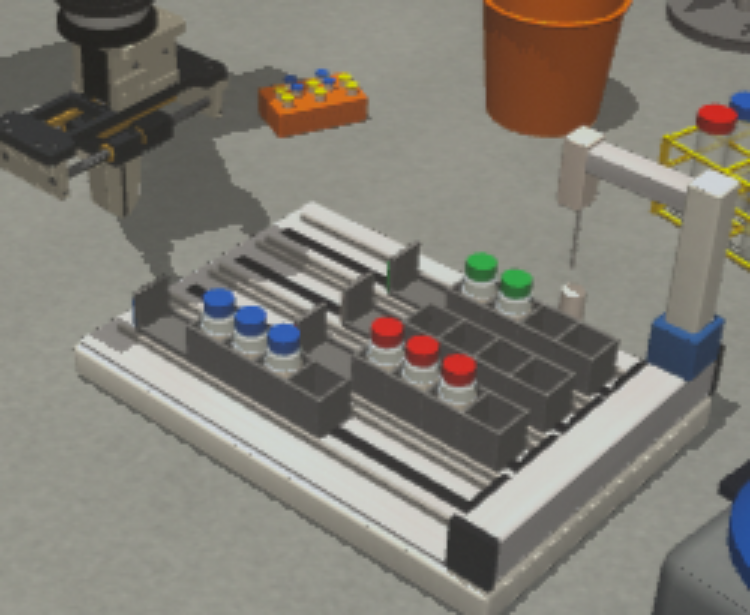

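View pics/b_wrist.png

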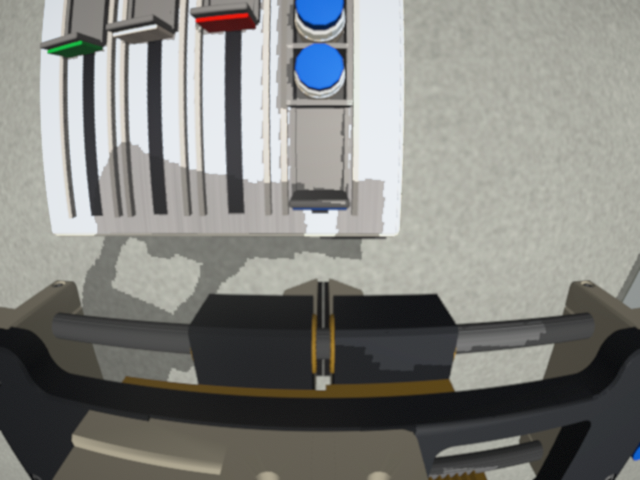

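The closed fingers (column 322 in the wrist view) line up with the blue lip (about 320,203). The scene view shows them in front of it and clear. I'll go down and push.

```bash
python3 -m crank '[[0,0,2,0,0,0,0],[0,0,4.2,0,0,0,0],[0,0,4.2,0,0,0,0],[0.8,0,4.2,0,0,0,0],[0.8,0,4.2,0,0,0,0]]'; python3 -c "
from h import *
go(samp(-.135,-.09,.077))"
```

```text
time: 3.05
tool_pos: [0.4897, -0.0365, 0.0792]
tool_rot: [3.14, -0.003, 0.112]
contact_force: [-0.1, 0.2, -0.6]
opening: 0.0005
cm [ 1.17 -0.23  0.23] deg [ 0.07 -0.17  0.01] samp [-0.1468 -0.0923  0.0792] F [-0.11  0.17 -0.65] t 3.05
```

```bash
python3 -m crank '[[0.4,-0.2,0,0,0,0,0],[0.8,-0.2,0,0,0,0,0],[1.2,-0.2,0,0,0,0,0],[1.6,-0.2,0,0,0,0,0],[2,-0.2,0,0,0,0,0]]'; python3 -c "
from h import *
go(samp(-.015,-.09,.077))"
```

```text
time: 3.68
tool_pos: [0.5079, -0.032, 0.0778]
tool_rot: [3.142, 0.0, 0.112]
contact_force: [-0.4, -0.3, 0.5]
opening: 0.0004
cm [11.31  0.02  0.08] deg [0.   0.01 0.  ] samp [-0.1281 -0.0898  0.0778] F [-0.42 -0.29  0.5 ] t 3.675
```

```bash
python3 -m crank '[[0.6,0,0,0,0,0,0],[1.2,0,0,0,0,0,0],[1.8,0,0,0,0,0,0],[2.4,0,0,0,0,0,0],[3,0,0,0,0,0,0]]'; python3 - <<'E'
from h import *
go(samp(-.015,-.09,.077))
c=read_camera("wrist")["frame"];cv2.imwrite("pics/b2.png",c[:,:,::-1])
E
```

```text
time: 4.3
tool_pos: [0.5379, -0.0286, 0.0779]
tool_rot: [3.142, 0.0, 0.112]
contact_force: [0.7, 0.0, -1.0]
opening: 0.0007
cm [8.3  0.02 0.09] deg [0. 0. 0.] samp [-0.098  -0.0898  0.0779] F [ 0.69  0.03 -1.03] t 4.3
```

View pics/b2.png

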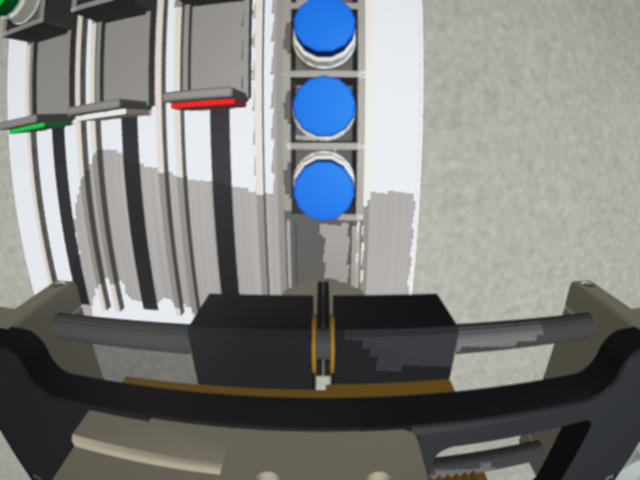

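```bash
cat > bc.py <<'E'
from h import *
S=read_camera("scene")
for col in("blue","red"):
  for b in blobs(S["frame"],col,(270,180,460,350),20): print(col,tosamp(onz(S,*b[0],0.1)).round(4), b[1][4])
E
python3 bc.py
```

```text
blue [-0.0432 -0.0905  0.1   ] 71
blue [-0.0091 -0.0905  0.1   ] 76
blue [ 0.0248 -0.0904  0.1   ] 78
red [ 0.0783 -0.0317  0.1   ] 91
red [ 0.1119 -0.0317  0.1   ] 91
red [ 0.1458 -0.0314  0.1   ] 97
```

```bash
python3 - <<'E'
from h import *
go(samp(-.015,-.09,.077)); print(robot.observe()["qpos"])
S=read_camera("scene");T=read_camera("top")
cv2.imwrite("pics/b3.png",cv2.resize(S["frame"][120:320,245:495,::-1],None,fx=3,fy=3))
cv2.imwrite("pics/b3t.png",cv2.resize(T["frame"][90:290,235:435,::-1],None,fx=3,fy=3))
E
```

```text
cm [8.28 0.01 0.09] deg [ 0.01 -0.02  0.01] samp [-0.0978 -0.0899  0.0779] F [ 0.    0.02 -0.17] t 4.4
[-1.95394801e-01  5.07628263e-01  1.66247466e+00 -9.60846883e-05
  9.71045414e-01  1.26318108e+00]
```

View pics/b3.png

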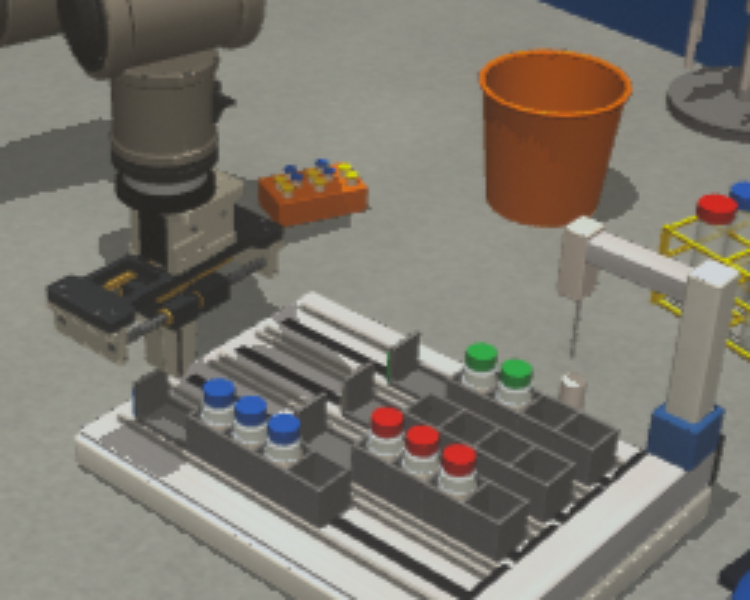

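View pics/b3t.png

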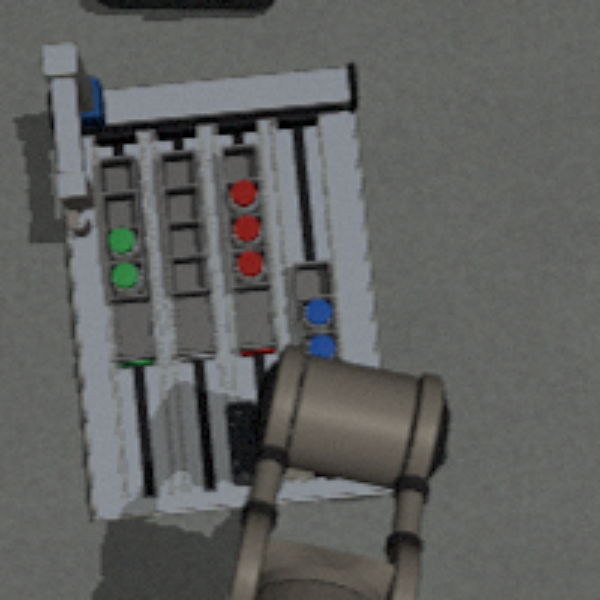

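```bash
python3 - <<'E'
from h import *
S=read_camera("scene");W=read_camera("wrist")
for l in [(-.098,-.09,.059),(-.0885,-.09,.059),(-.098,-.09,.09),(-.12,-.09,.082),(-.12,-.072,.082),(-.12,-.108,.082)]:
    p=proj(S,samp(*l)); print(l,p.round(1),((p-[245,120])*3).round())
print((-W["R"].T@W["t"]).round(4),tosamp(-W["R"].T@W["t"]))
E
```

```text
(-0.098, -0.09, 0.059) [301.3 254.6] [169. 404.]
(-0.0885, -0.09, 0.059) [304.1 256.2] [177. 409.]
(-0.098, -0.09, 0.09) [301.  244.2] [168. 373.]
(-0.12, -0.09, 0.082) [294.7 243.4] [149. 370.]
(-0.12, -0.072, 0.082) [299.9 240.3] [165. 361.]
(-0.12, -0.108, 0.082) [289.4 246.5] [133. 379.]
[ 0.6151 -0.02    0.2529] [-0.020244   -0.0899442   0.25289115]
```

```bash
python3 - <<'E'
from h import *
S=read_camera("scene");
cv2.imwrite("pics/b4.png",cv2.resize(S["frame"][195:275,255:355,::-1],None,fx=7,fy=7,interpolation=cv2.INTER_CUBIC))
for z in (.059,.07,.08,.09,.1): print(z,tosamp(onz(S,304,246,z)).round(4))
E
```

```text
0.059 [-0.1186 -0.0597  0.059 ]
0.07 [-0.1076 -0.0705  0.07  ]
0.08 [-0.0975 -0.0804  0.08  ]
0.09 [-0.0875 -0.0903  0.09  ]
0.1 [-0.0774 -0.1002  0.1   ]
```

View pics/b4.png

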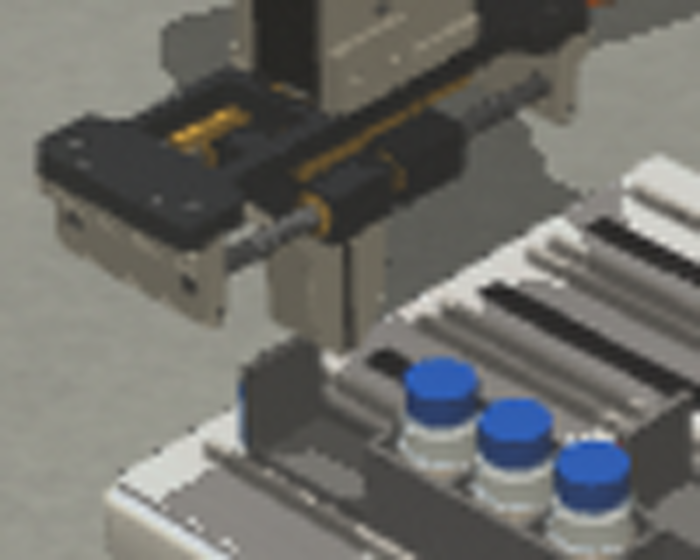

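```bash
python3 - <<'E'
from h import *
S=read_camera("scene")
for z in (.09,.1,.11,.12,.13,.14): print(z,tosamp(onz(S,245+125/3,150+213/3,z)).round(4))
E
```

```text
0.09 [-0.1978 -0.0418  0.09  ]
0.1 [-0.1864 -0.0523  0.1   ]
0.11 [-0.1749 -0.0628  0.11  ]
0.12 [-0.1634 -0.0733  0.12  ]
0.13 [-0.152  -0.0838  0.13  ]
0.14 [-0.1405 -0.0943  0.14  ]
```

```bash
python3 - <<'E'
from h import *
S=read_camera("scene")
for u,v in ((286.4,241.4),(336.4,212.4),(304.3,229.5)):
  for z in (.1,.11,.12,.13,.14,.15,.16): print(round(u),z,tosamp(onz(S,u,v,z)).round(4))
E
```

```text
286 0.1 [-0.1218 -0.1154  0.1   ]
286 0.11 [-0.1111 -0.1251  0.11  ]
286 0.12 [-0.1005 -0.1348  0.12  ]
286 0.13 [-0.0899 -0.1445  0.13  ]
286 0.14 [-0.0793 -0.1542  0.14  ]
286 0.15 [-0.0686 -0.1639  0.15  ]
286 0.16 [-0.058  -0.1736  0.16  ]
336 0.1 [-0.1216  0.0638  0.1   ]
336 0.11 [-0.111   0.0518  0.11  ]
336 0.12 [-0.1004  0.0398  0.12  ]
336 0.13 [-0.0897  0.0278  0.13  ]
336 0.14 [-0.0791  0.0158  0.14  ]
336 0.15 [-0.0685  0.0038  0.15  ]
336 0.16 [-0.0579 -0.0082  0.16  ]
304 0.1 [-0.1264 -0.0495  0.1   ]
304 0.11 [-0.1157 -0.0601  0.11  ]
304 0.12 [-0.1051 -0.0706  0.12  ]
304 0.13 [-0.0944 -0.0812  0.13  ]
304 0.14 [-0.0837 -0.0917  0.14  ]
304 0.15 [-0.073  -0.1023  0.15  ]
304 0.16 [-0.0623 -0.1128  0.16  ]
```

The blue caps have not moved. The scene view puts the fingertips at z≈0.09, about 30 mm higher than the reported pose implies, so they passed over the lip. The body's plates at z≈0.155 agree with that. I'll back off and measure the real tip height in the clear.

```bash
python3 -m crank '[[-1,0,-0.5,0,0,0,0],[-3,0,-0.5,0,0,0,0],[-5,0,-0.5,0,0,0,0],[-6.2,0,-0.5,0,0,0,0],[-6.2,0,-0.5,0,0,0,0]]'; python3 - <<'E'
from h import *
go(samp(-.015,-.09,.077))
S=read_camera("scene");s=robot.observe()
for z in (.059,.064,.1):
  p=proj(S,samp(*tosamp(s["tool_pos"])[:2],z)); print(z,p)
cv2.imwrite("pics/b5.png",cv2.resize(S["frame"][190:270,240:340,::-1],None,fx=7,fy=7,interpolation=cv2.INTER_CUBIC))
E
python3 bc.py
```

```text
time: 5.38
tool_pos: [0.4754, -0.0357, 0.0833]
tool_rot: [3.141, -0.0, 0.112]
contact_force: [-0.2, -0.3, -0.2]
opening: 0.0005
cm [1.459e+01 1.000e-02 6.300e-01] deg [ 0.01 -0.01 -0.02] samp [-0.1609 -0.0899  0.0833] F [-0.22 -0.26 -0.2 ] t 5.375
0.059 [283.70831063 244.60111601]
0.064 [283.62676623 242.96776922]
0.1 [283.02979692 231.0103817 ]
blue [-0.0434 -0.0906  0.1   ] 69
blue [-0.0095 -0.0904  0.1   ] 69
blue [ 0.0243 -0.0898  0.1   ] 71
red [ 0.0781 -0.0319  0.1   ] 90
red [ 0.1117 -0.0314  0.1   ] 92
red [ 0.1458 -0.0314  0.1   ] 96
```

View pics/b5.png

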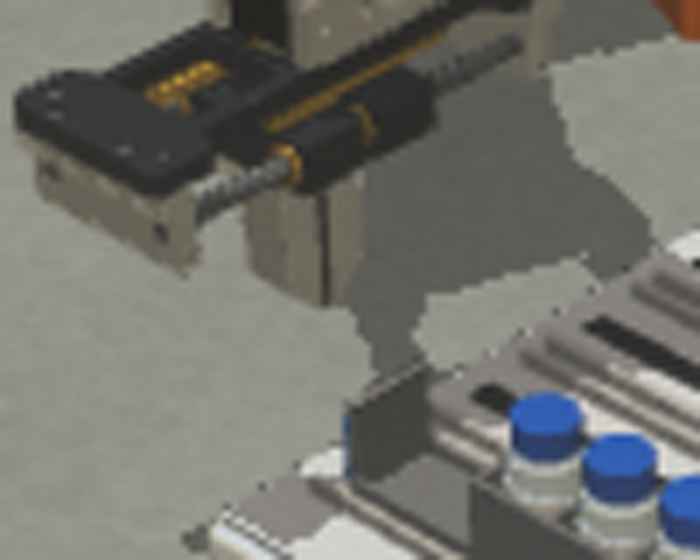

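```bash
python3 -m crank '[[0,0,1.3,0,0,0,0],[0,0,2.6,0,0,0,0],[0,0,3.9,0,0,0,0],[0,0,3.9,0,0,0,0],[0,0,3.9,0,0,0,0]]'; python3 - <<'E'
from h import *
go(samp(-.015,-.09,.077))
S=read_camera("scene")
for z in (.05,.06,.07,.1):
  p=proj(S,samp(-.1514,-.09,z)); print(z,p)
cv2.imwrite("pics/b6.png",cv2.resize(S["frame"][190:270,240:340,::-1],None,fx=7,fy=7,interpolation=cv2.INTER_CUBIC))
W=read_camera("wrist")["frame"];cv2.imwrite("pics/b6w.png",W[:,:,::-1])
E
```

```text
time: 6.1
tool_pos: [0.476, -0.0356, 0.0438]
tool_rot: [3.142, 0.0, 0.112]
contact_force: [-0.3, 0.6, -0.5]
opening: 0.0005
cm [ 1.453e+01  1.000e-02 -3.320e+00] deg [0.   0.01 0.  ] samp [-0.1603 -0.0899  0.0438] F [-0.31  0.58 -0.48] t 6.1
0.05 [286.26258535 248.90142461]
0.06 [286.10950288 245.64583017]
0.07 [285.95517846 242.36382301]
0.1 [285.48460041 232.35607135]
```

View pics/b6.png

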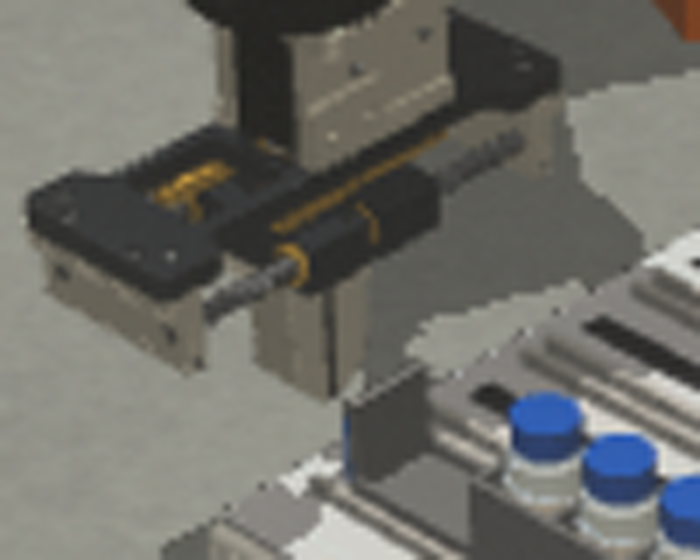

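View pics/b6w.png

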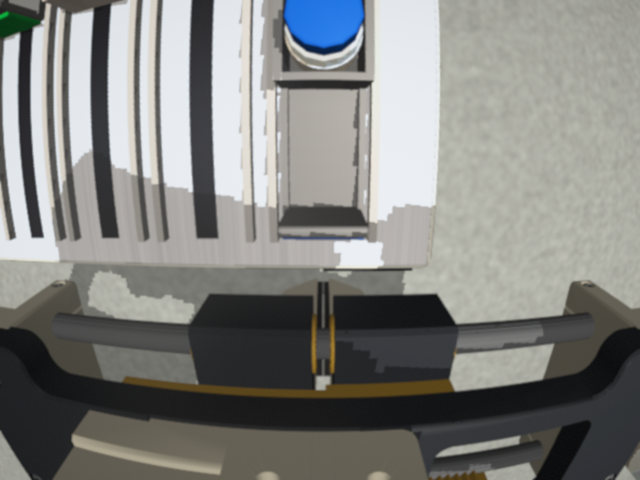

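The tip edge is now at scene pixel (287,247), which puts it at z≈0.058, level with the tab and in front of it. I'll push slowly.

```bash
python3 -m crank '[[0.7,0,0,0,0,0,0],[1.4,0,0,0,0,0,0],[2.1,0,0,0,0,0,0],[2.8,0,0,0,0,0,0],[3.5,0,0,0,0,0,0]]'; python3 -c "
from h import *
go(samp(-.015,-.09,.044))"; python3 bc.py
```

```text
time: 6.82
tool_pos: [0.5107, -0.0316, 0.0438]
tool_rot: [-3.142, 0.001, 0.112]
contact_force: [-2.0, -0.6, 1.6]
opening: 0.0003
cm [11.04  0.02 -0.03] deg [-0.    0.06  0.01] samp [-0.1254 -0.0898  0.0438] F [-1.99 -0.57  1.6 ] t 6.825
blue [-0.0303 -0.0909  0.1   ] 77
blue [ 0.0036 -0.0914  0.1   ] 73
blue [ 0.0371 -0.0902  0.1   ] 77
red [ 0.0781 -0.0319  0.1   ] 90
red [ 0.1117 -0.0314  0.1   ] 92
red [ 0.1458 -0.0314  0.1   ] 96
```

```bash
python3 -m crank '[[0.8,0,0,0,0,0,0],[1.6,0,0,0,0,0,0],[2.4,0,0,0,0,0,0],[3.2,0,0,0,0,0,0],[4,0,0,0,0,0,0]]';python3 -m crank '[[0.8,0,0,0,0,0,0],[1.6,0,0,0,0,0,0],[2.4,0,0,0,0,0,0],[3.2,0,0,0,0,0,0],[4,0,0,0,0,0,0]]'; python3 -c "
from h import *
go(samp(-.0186,-.09,.044))"; python3 bc.py
```

```text
time: 7.5
tool_pos: [0.5508, -0.0271, 0.0437]
tool_rot: [-3.142, 0.0, 0.112]
contact_force: [-3.1, -1.3, -2.9]
opening: 0.0002
time: 8.12
tool_pos: [0.5907, -0.0227, 0.0439]
tool_rot: [3.141, 0.0, 0.112]
contact_force: [-2.0, -0.2, -1.3]
opening: 0.0008
cm [ 2.63  0.01 -0.01] deg [0.01 0.   0.01] samp [-0.0449 -0.0899  0.0439] F [-1.95 -0.16 -1.31] t 8.125
blue [ 0.0495 -0.0904  0.1   ] 81
blue [ 0.0843 -0.0913  0.1   ] 85
blue [ 0.1176 -0.0906  0.1   ] 87
red [ 0.0783 -0.0317  0.1   ] 91
red [ 0.1121 -0.0315  0.1   ] 93
red [ 0.1458 -0.0314  0.1   ] 96
```

```bash
python3 -m crank '[[0.5,0,0,0,0,0,0],[1,0,0,0,0,0,0],[1.5,0,0,0,0,0,0],[1.8,0,0,0,0,0,0],[2.0,0,0,0,0,0,0]]'; python3 -m crank '[[0.1,0,0,0,0,0,0],[0.2,0,0,0,0,0,0],[0.3,0,0,0,0,0,0]]'; python3 -c "
from h import *
go(samp(-.0186,-.09,.044))"; python3 bc.py
```

```text
time: 8.8
tool_pos: [0.6103, -0.0205, 0.044]
tool_rot: [3.141, -0.0, 0.112]
contact_force: [-2.0, -0.8, 1.2]
opening: 0.0004
time: 9.18
tool_pos: [0.613, -0.0202, 0.044]
tool_rot: [3.141, -0.0, 0.112]
contact_force: [-2.3, -1.2, 2.1]
opening: 0.0007
cm [ 0.38  0.02 -0.  ] deg [ 0.01 -0.    0.  ] samp [-0.0224 -0.0898  0.044 ] F [-2.33 -1.23  2.13] t 9.175
blue [ 0.0723 -0.0911  0.1   ] 84
blue [ 0.106  -0.0909  0.1   ] 89
blue [ 0.1403 -0.0906  0.1   ] 90
red [ 0.0783 -0.0317  0.1   ] 91
red [ 0.1119 -0.0317  0.1   ] 95
red [ 0.1458 -0.0314  0.1   ] 99
```

```bash
python3 -m crank '[[0.1,0,0,0,0,0,0],[0.2,0,0,0,0,0,0],[0.2,0,0,0,0,0,0]]'; python3 -m crank '[[0.1,0,0,0,0,0,0],[0.1,0,0,0,0,0,0]]'; python3 -m crank '[[0.1,0,0,0,0,0,0],[0.1,0,0,0,0,0,0]]'; python3 bc.py
```

```text
time: 9.6
tool_pos: [0.6152, -0.0199, 0.0439]
tool_rot: [3.142, -0.0, 0.112]
contact_force: [-1.8, -0.7, 0.8]
opening: 0.0001
time: 9.85
tool_pos: [0.6161, -0.0198, 0.0439]
tool_rot: [3.142, -0.0, 0.112]
contact_force: [-1.9, -1.3, 0.9]
opening: 0.0003
time: 10.1
tool_pos: [0.617, -0.0197, 0.0439]
tool_rot: [3.142, -0.0, 0.112]
contact_force: [-0.7, -0.4, 1.0]
opening: 0.0009
blue [ 0.0765 -0.0906  0.1   ] 87
blue [ 0.1104 -0.0911  0.1   ] 86
blue [ 0.144  -0.0908  0.1   ] 95
red [ 0.0783 -0.0317  0.1   ] 91
red [ 0.1119 -0.0317  0.1   ] 95
red [ 0.1456 -0.0316  0.1   ] 97
```

```bash
python3 -m crank '[[0.1,0,0,0,0,0,0],[0.1,0,0,0,0,0,0]]'; python3 -m crank '[[0.05,0,0,0,0,0,0],[0.05,0,0,0,0,0,0]]'; python3 bc.py
```

```text
time: 10.4
tool_pos: [0.6177, -0.0196, 0.0438]
tool_rot: [-3.142, 0.001, 0.112]
contact_force: [-3.0, -0.1, 1.4]
opening: 0.0006
time: 10.65
tool_pos: [0.6178, -0.0196, 0.0439]
tool_rot: [-3.142, 0.002, 0.112]
contact_force: [-5.0, -1.3, 3.0]
opening: 0.0006
blue [ 0.0769 -0.0908  0.1   ] 83
blue [ 0.1112 -0.0913  0.1   ] 88
blue [ 0.1453 -0.091   0.1   ] 94
red [ 0.0783 -0.0317  0.1   ] 92
red [ 0.1119 -0.0317  0.1   ] 95
red [ 0.1456 -0.0316  0.1   ] 98
```

Blue is on its stop: the tool holds at x=0.6178 while the force rises to 5 N. I'll retreat and move over the red well.

```bash
python3 -m crank '[[-1,0,0,0,0,0,0],[-2,0,0,0,0,0,0],[-2,0,-4,0,0,0,0],[-2,0,-9,0,0,0,0],[-2,0,-9,0,0,0,0]]';  python3 -c "
from h import *
go(samp(.030,-.030,.13))"; python3 bc.py
```

```text
time: 11.32
tool_pos: [0.601, -0.0222, 0.1385]
tool_rot: [3.139, -0.009, 0.112]
contact_force: [-0.1, 0.9, -1.1]
opening: 0.0001
cm [ 6.44 -6.05  0.89] deg [ 0.14 -0.53  0.01] samp [-0.0345 -0.0905  0.1385] F [-0.14  0.92 -1.05] t 11.325
blue [ 0.0773 -0.0909  0.1   ] 79
blue [ 0.1109 -0.0911  0.1   ] 85
blue [ 0.1451 -0.0908  0.1   ] 91
red [ 0.0783 -0.0317  0.1   ] 91
red [ 0.1117 -0.0314  0.1   ] 92
red [ 0.1458 -0.0314  0.1   ] 96
```

```bash
python3 -m crank '[[2,-2,0,0,0,0,0],[4.5,-4,0,0,0,0,0],[6.7,-6,0,0,0,0,0],[6.7,-6,0,0,0,0,0],[6.7,-6,0,0,0,0,0]]';  python3 - <<'E'
from h import *
go(samp(.030,-.030,.1))
W=read_camera("wrist")["frame"];cv2.imwrite("pics/r1w.png",W[:,:,::-1])
S=read_camera("scene")
for l in [(.039,-.03,.148),(.021,-.049,.148)]: print(proj(S,samp(*l)))
cv2.imwrite("pics/r1.png",cv2.resize(S["frame"][160:300,270:460,::-1],None,fx=4,fy=4,interpolation=cv2.INTER_CUBIC))
E
```

```text
time: 12.0
tool_pos: [0.6574, 0.0449, 0.1325]
tool_rot: [-3.142, 0.003, 0.112]
contact_force: [-0.3, -0.1, -0.9]
opening: 0.0006
cm [ 0.11 -0.01  3.25] deg [-0.    0.15  0.01] samp [ 0.029  -0.0301  0.1325] F [-0.32 -0.06 -0.89] t 12.0
[361.62329758 235.92539157]
[350.17213953 236.33455338]
```

View pics/r1.png

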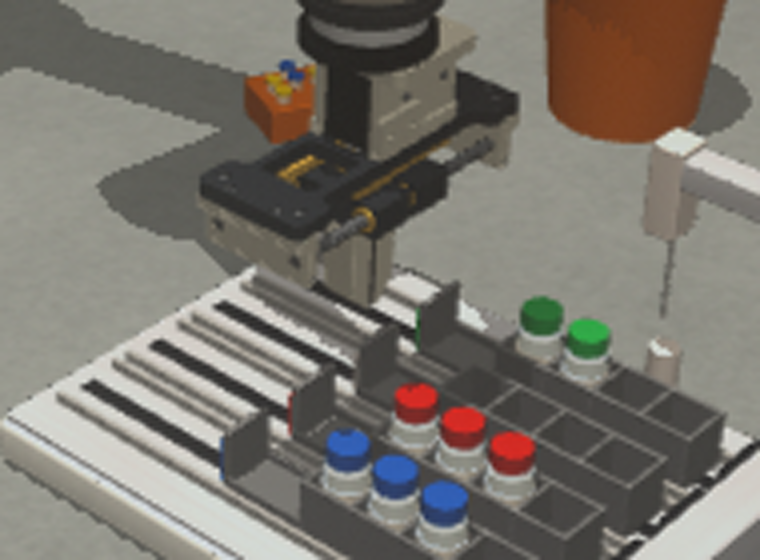

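View pics/r1w.png

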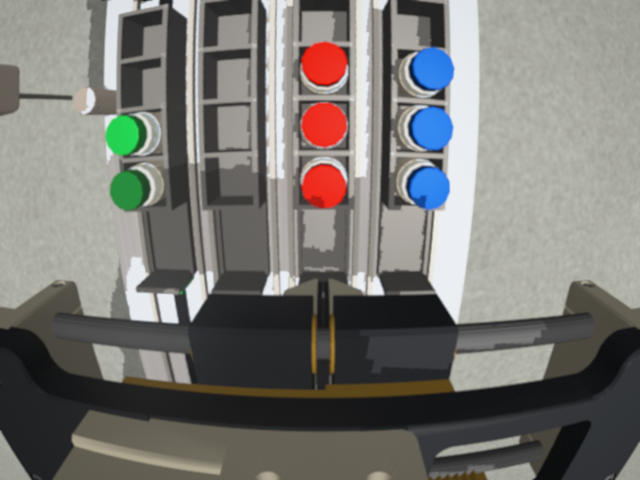

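The scene view shows the tip corner at (363,236), as predicted for z≈0.147. The wrist view shows it in line with the red caps (column 324). I'll go down in two stages.

```bash
python3 -m crank '[[0,0,1.5,0,0,0,0],[0,0,3,0,0,0,0],[0,0,4.5,0,0,0,0],[0,0,4.5,0,0,0,0],[0,0,4.5,0,0,0,0]]';  python3 - <<'E'
from h import *
go(samp(.030,-.030,.046))
S=read_camera("scene")
for l in [(.0395,-.03,.102),(.02,-.03,.102)]: print((proj(S,samp(*l))-[300,200])*6)
cv2.imwrite("pics/r2.png",cv2.resize(S["frame"][200:300,300:430,::-1],None,fx=6,fy=6,interpolation=cv2.INTER_CUBIC))
E
```

```text
time: 12.72
tool_pos: [0.6587, 0.0454, 0.089]
tool_rot: [3.141, -0.0, 0.112]
contact_force: [0.5, -0.7, 0.1]
opening: 0.0006
cm [-0.03  0.02  4.3 ] deg [ 0.01 -0.02  0.01] samp [ 0.0303 -0.0298  0.089 ] F [ 0.46 -0.68  0.09] t 12.725
[366.24559338 314.1346752 ]
[327.81699334 294.10924504]
```

View pics/r2.png

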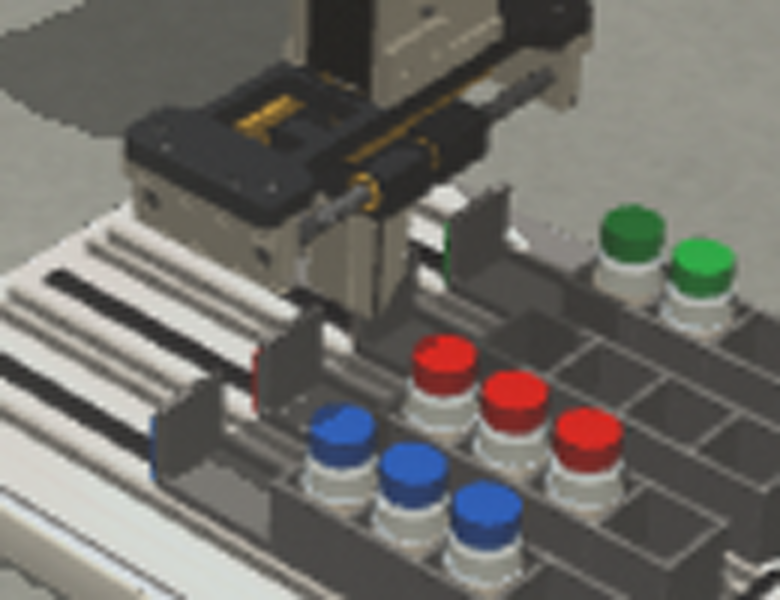

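```bash
python3 -m crank '[[0,0,1.4,0,0,0,0],[0,0,2.8,0,0,0,0],[0,0,4.2,0,0,0,0],[0,0,4.2,0,0,0,0],[0,0,4.2,0,0,0,0]]';  python3 - <<'E'
from h import *
go(samp(.013,-.030,.046))
S=read_camera("scene")
cv2.imwrite("pics/r3.png",cv2.resize(S["frame"][200:300,300:430,::-1],None,fx=6,fy=6,interpolation=cv2.INTER_CUBIC))
E
python3 bc.py
```

```text
time: 13.4
tool_pos: [0.6587, 0.0453, 0.047]
tool_rot: [3.141, -0.0, 0.112]
contact_force: [0.4, -0.4, -0.2]
opening: 0.0004
cm [-1.73  0.01  0.1 ] deg [ 0.01 -0.01  0.  ] samp [ 0.0303 -0.0299  0.047 ] F [ 0.42 -0.38 -0.19] t 13.4
blue [ 0.0773 -0.0909  0.1   ] 79
blue [ 0.1109 -0.0911  0.1   ] 87
blue [ 0.1453 -0.091   0.1   ] 94
red [ 0.0783 -0.0317  0.1   ] 92
red [ 0.1119 -0.0317  0.1   ] 95
red [ 0.1456 -0.0316  0.1   ] 100
```

View pics/r3.png

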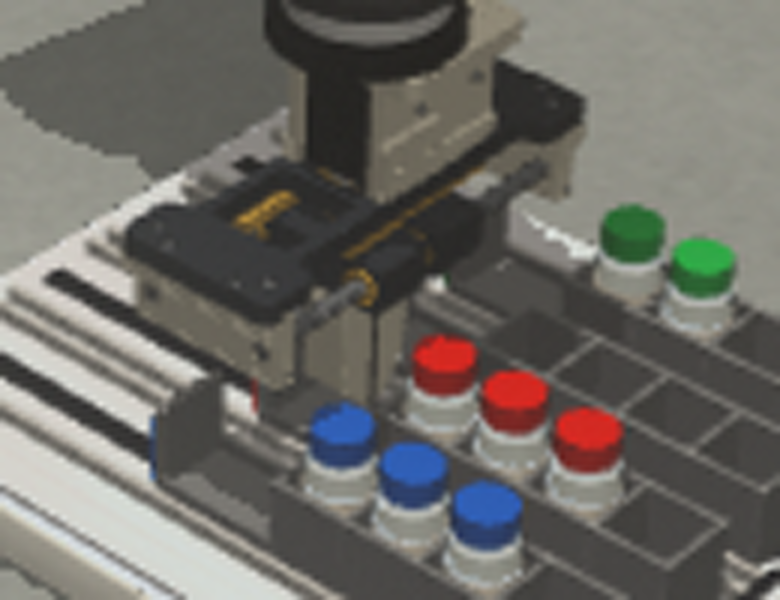

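The tip is in the red well, behind the lip and clear of the vials. I'll draw.

```bash
python3 -m crank '[[-0.5,0,0,0,0,0,0],[-1,0,0,0,0,0,0],[-1.5,0,0,0,0,0,0],[-2,0,0,0,0,0,0],[-2.5,0,0,0,0,0,0]]';  python3 -c "
from h import *
go(samp(-.107,-.030,.046))"; python3 bc.py
```

```text
time: 14.12
tool_pos: [0.6338, 0.0426, 0.0471]
tool_rot: [3.141, -0.001, 0.112]
contact_force: [2.4, -0.0, -1.2]
opening: 0.0006
cm [-11.23   0.02   0.09] deg [ 0.01 -0.07 -0.  ] samp [ 0.0053 -0.0298  0.0471] F [ 2.43 -0.   -1.24] t 14.125
blue [ 0.0769 -0.0908  0.1   ] 83
blue [ 0.1109 -0.0911  0.1   ] 87
blue [ 0.1453 -0.091   0.1   ] 95
red [ 0.0703 -0.0313  0.1   ] 95
red [ 0.1047 -0.0318  0.1   ] 96
red [ 0.1386 -0.0318  0.1   ] 97
```

```bash
python3 -m crank '[[-0.8,0,0,0,0,0,0],[-1.6,0,0,0,0,0,0],[-2.4,0,0,0,0,0,0],[-3.2,0,0,0,0,0,0],[-4,0,0,0,0,0,0]]';python3 bc.py; python3 -m crank '[[-0.8,0,0,0,0,0,0],[-1.6,0,0,0,0,0,0],[-2.4,0,0,0,0,0,0],[-3.2,0,0,0,0,0,0],[-4,0,0,0,0,0,0]]'; python3 -c "
from h import *
go(samp(-.107,-.030,.046))"; python3 bc.py
```

```text
time: 14.8
tool_pos: [0.5934, 0.038, 0.0471]
tool_rot: [3.141, -0.0, 0.112]
contact_force: [2.7, 1.0, 1.2]
opening: 0.0005
blue [ 0.0767 -0.0905  0.1   ] 80
blue [ 0.1109 -0.0907  0.1   ] 84
blue [ 0.1449 -0.0909  0.1   ] 93
red [ 0.0298 -0.0312  0.1   ] 87
red [ 0.0636 -0.0313  0.1   ] 90
red [ 0.0979 -0.0316  0.1   ] 92
time: 15.48
tool_pos: [0.5535, 0.0336, 0.0469]
tool_rot: [-3.142, 0.0, 0.112]
contact_force: [2.3, 1.0, 0.7]
opening: 0.0005
cm [-3.15  0.02  0.09] deg [-0.    0.01  0.  ] samp [-0.0755 -0.0298  0.0469] F [2.26 1.   0.75] t 15.475
blue [ 0.0767 -0.0905  0.1   ] 81
blue [ 0.1107 -0.0908  0.1   ] 84
blue [ 0.1449 -0.0909  0.1   ] 91
red [-0.0098 -0.0316  0.1   ] 81
red [ 0.0241 -0.0316  0.1   ] 85
red [ 0.0577 -0.0314  0.1   ] 91
```

```bash
python3 -m crank '[[-0.5,0,0,0,0,0,0],[-1,0,0,0,0,0,0],[-1.5,0,0,0,0,0,0],[-2,0,0,0,0,0,0],[-2.3,0,0,0,0,0,0]]'; python3 -m crank '[[-0.15,0,0,0,0,0,0],[-0.3,0,0,0,0,0,0],[-0.45,0,0,0,0,0,0],[-0.6,0,0,0,0,0,0],[-0.6,0,0,0,0,0,0]]'; python3 -c "
from h import *
go(samp(-.107,-.030,.046))"; python3 bc.py
```

```text
time: 16.15
tool_pos: [0.5309, 0.0309, 0.0469]
tool_rot: [3.141, 0.0, 0.112]
contact_force: [2.8, 1.0, -0.8]
opening: 0.0005
time: 16.77
tool_pos: [0.5251, 0.0303, 0.0469]
tool_rot: [3.141, 0.0, 0.112]
contact_force: [0.5, 1.9, -0.4]
opening: 0.0004
cm [-0.29  0.02  0.09] deg [0.01 0.02 0.01] samp [-0.1041 -0.0298  0.0469] F [ 0.52  1.88 -0.4 ] t 16.775
blue [ 0.0767 -0.0905  0.1   ] 80
blue [ 0.1109 -0.0907  0.1   ] 83
blue [ 0.1452 -0.0916  0.1   ] 85
red [-0.0385 -0.0316  0.1   ] 81
red [-0.0047 -0.0313  0.1   ] 80
red [ 0.0301 -0.0315  0.1   ] 83
```

```bash
python3 -m crank '[[-0.1,0,0,0,0,0,0],[-0.2,0,0,0,0,0,0],[-0.2,0,0,0,0,0,0]]'; python3 -m crank '[[-0.1,0,0,0,0,0,0],[-0.1,0,0,0,0,0,0]]'; python3 -m crank '[[-0.1,0,0,0,0,0,0],[-0.1,0,0,0,0,0,0]]'; python3 bc.py
```

```text
time: 17.2
tool_pos: [0.5232, 0.0301, 0.0469]
tool_rot: [3.141, 0.0, 0.112]
contact_force: [1.4, 0.8, -0.8]
opening: 0.0007
time: 17.45
tool_pos: [0.5222, 0.03, 0.0469]
tool_rot: [3.141, 0.0, 0.112]
contact_force: [1.0, 0.6, -1.5]
opening: 0.0003
time: 17.7
tool_pos: [0.5217, 0.0299, 0.047]
tool_rot: [3.141, -0.001, 0.112]
contact_force: [3.7, 1.2, -1.8]
opening: 0.0003
blue [ 0.0767 -0.0905  0.1   ] 80
blue [ 0.1109 -0.0907  0.1   ] 83
blue [ 0.1452 -0.0916  0.1   ] 85
red [-0.042 -0.032  0.1  ] 80
red [-0.0082 -0.0312  0.1   ] 81
red [ 0.0265 -0.0315  0.1   ] 83
```

```bash
python3 -m crank '[[-0.1,0,0,0,0,0,0],[-0.1,0,0,0,0,0,0]]'
```

```text
time: 18.0
tool_pos: [0.5218, 0.0299, 0.047]
tool_rot: [3.141, -0.003, 0.112]
contact_force: [6.4, 2.1, -4.4]
opening: 0.0005
```

Red is on its outer stop: the tool holds and the force rises. I'll back off within the well, lift out and check.

```bash
python3 -m crank '[[0.7,0,0,0,0,0,0],[1.5,0,0,0,0,0,0],[1.5,0,0,0,0,0,0],[1.5,0,-2,0,0,0,0],[1.5,0,-5,0,0,0,0]]'; python3 -m crank '[[0,0,-4,0,0,0,0],[0,0,-9,0,0,0,0],[-5,0,-12,0,0,0,0],[-10,0,-12,0,0,0,0],[-10,0,-12,0,0,0,0]]';python3 -m crank '[[0,0,0,0,0,0,0],[0,0,0,0,0,0,0],[0,0,0,0,0,0,0]]'; python3 bc.py; python3 - <<'E'
from h import *
S=read_camera("scene");T=read_camera("top")
cv2.imwrite("pics/f.png",S["frame"][...,::-1]);cv2.imwrite("pics/ft.png",T["frame"][...,::-1])
for col in("red","blue","green"):
    for b in blobs(T["frame"],col,(240,100,370,270)): print(col,tosamp(onz(T,*b[0],.1)).round(4),b[1][4])
E
```

```text
time: 18.62
tool_pos: [0.534, 0.0315, 0.0965]
tool_rot: [-3.141, 0.003, 0.112]
contact_force: [0.4, -0.3, 0.4]
opening: 0.0003
time: 19.25
tool_pos: [0.4325, 0.0204, 0.2171]
tool_rot: [-3.141, 0.002, 0.112]
contact_force: [0.5, -0.7, 0.0]
opening: 0.0007
time: 19.62
tool_pos: [0.4365, 0.0203, 0.2165]
tool_rot: [-3.142, 0.001, 0.112]
contact_force: [-0.2, 0.2, -0.6]
opening: 0.0005
blue [ 0.0765 -0.0902  0.1   ] 75
blue [ 0.1105 -0.0905  0.1   ] 80
blue [ 0.145  -0.0913  0.1   ] 83
red [-0.0418 -0.0318  0.1   ] 76
red [-0.0078 -0.0314  0.1   ] 79
red [ 0.0262 -0.0312  0.1   ] 81
red [ 0.0247 -0.0298  0.1   ] 58
red [-0.0095 -0.0297  0.1   ] 58
red [-0.0435 -0.0298  0.1   ] 52
red [-0.1251 -0.0292  0.1   ] 11
blue [0.2453 0.103  0.1   ] 45
blue [ 0.144  -0.0913  0.1   ] 61
blue [ 0.1105 -0.0905  0.1   ] 60
blue [ 0.0761 -0.0903  0.1   ] 58
green [0.111  0.0909 0.1   ] 53
green [0.0766 0.0907 0.1   ] 54
green [-0.0082  0.0806  0.1   ] 11
```

View pics/f.png

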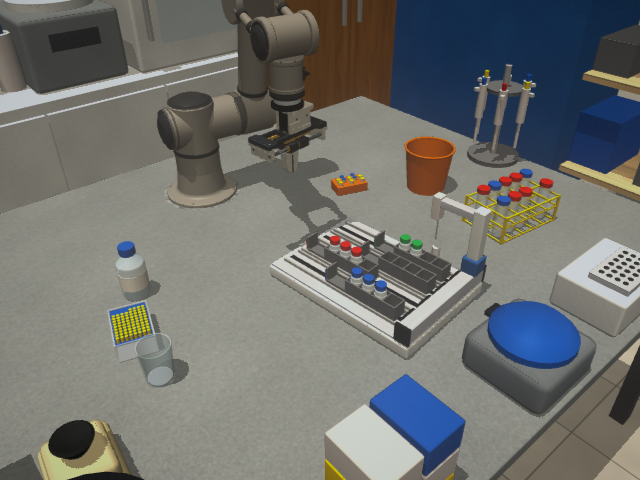

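View pics/ft.png

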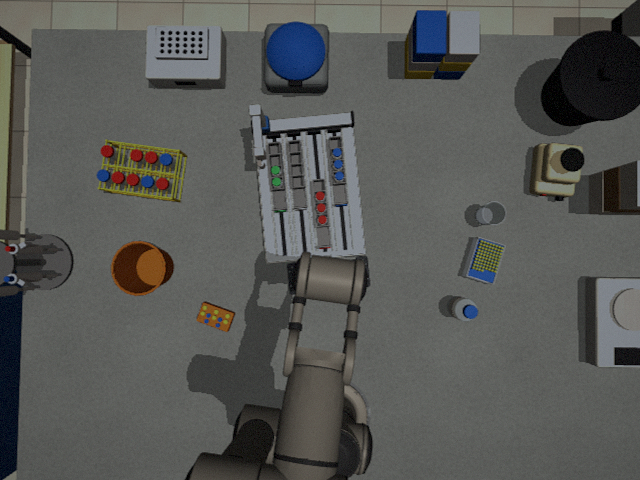

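The final views show the red caps 120 mm out (near 321,208 in the top view) and blue home (near 338,165). Green, empty and the loose things are where they were, and the arm is clear.

```bash
python3 -c "
from cell import robot
print(robot.hand_in())"
```

```text
the job is handed in; nothing more can be done
None
```

I pushed the blue carrier home with the closed fingertips on its tab. Then I hooked the fingertips behind the red carrier's lip and drew it out to its outer stop. The job was handed in at about 20 s, with no verdict reported.

**Last checks:**
- **Carriers:** by their caps, in two views, red is about 120 mm out and blue about 119–120 mm in. At each stop the tool stopped advancing and the wrist force rose to only 5–8 N.
- **Everything else:** green's caps read as at the start. The empty carrier, the vials and the loose things look unmoved and upright in the pictures; I did not measure those. The arm is clear of everything.

**What disagreed:**
- **Tip height:** the reported tool height put the fingertips about 33 mm lower than the cameras showed. Because of this, my first push passed over the blue lip without touching it; I backed off and worked from the camera height after that.
- **Scene view:** it reads red's caps about 2 mm off the top view. It read the same before the move, so I put it down to calibration.

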